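# Pack the small box and click the case shut

### The job

The smallest card box near the robot stands on end and is too tall for the open grey case like that. Lay it down flat on one of its two broad sides on the bench and let go of it, then take it up again and lay it flat in the case. Then swing the lid shut and press its free edge down past the spring catch until it clicks; leave everything else on the bench where it is.

Things in the scene. Friction and masses are not known exactly. Their poses are not given: they have to be found in the camera images.
- small_box: The small blue card box to pack: rigid, 72 x 51 x 35 mm along its own x, y, z, about 0.12 kg. Origin: centre of one broad (72 x 51) side; z points through the 35 mm to the other. At the start it stands on end on the bench, x straight up, 72 mm tall on 51 mm (y) by 35 mm (z). Leant over about 26 degrees along its z it topples onto a broad side; either may be underneath.
- box_centre (a point): The middle of the small box (17.5 mm along its z from its origin); axes as the box.
- case: Fixed grey case, open on top, outside 122 (x) x 142 (y) x 45 mm tall; walls and floor 5 mm, so inside 112 x 132 mm, 40 mm deep. Origin: centre of its underside, on the bench. Its -x side, the front, faces roughly to the robot and bears the steel spring catch in the middle, standing out 20 mm and 38 mm high; the lid's hinge runs along its +x top rim.
- case_floor (a point): Centre of the case's inner floor, 5 mm above the bench; axes as the case.
- hinge_line (a point): Middle of the lid's hinge line, on the top of the case's rear (+x) wall, 45 mm above the bench; axes as the case (the hinge turns about its y).
- lid (a joint): Lid angle, rad: 0 shut on the rim, grows as it opens (pi/2 upright; 1.85 to 2.15 at the start, leaning back away from the robot; at most 2.3). Stiff hinge: it stays at any angle, 1 to 2 N at the free edge move it. At about 0.09 its nose meets the catch; then about 12 to 18 N down at the free edge are needed, and past about 0.04 the catch snaps over and holds it.
- lid_edge (a point): Point to press: on the lid's outer (shut: upper) face, mid-width, 122 mm from the hinge line, beside three ribs; shut, it is 53 mm above the bench. The lid is a grey plate 128 x 142 x 8 mm, its free edge 6 mm beyond; a steel nose tab 36 mm wide hangs 23 mm below the inner face there. Axes: z out of the outer face, -x from hinge to free edge.
- catch (a joint): How far the spring catch is pushed out to the front, m: 0 at rest, up to 0.004 as the lid's nose passes, springs back to about 0 when the lid has clicked.
- large_box: Bystander: the larger red card box lying flat, 102 x 64 x 45 mm, origin under its centre.
- egg_cup: Bystander: white egg cup, 49 mm across, 62 mm tall, origin under its centre.
- tape: Bystander: roll of tan tape lying flat, 103 mm across, 25 mm high, origin under its centre.
- mill: Bystander: glass salt mill with a grey cap, 44 mm across, 90 mm tall, origin under its centre.
Mind the look-alikes: they are no part of the job. Leave any green or pink look-alike of the small_box alone.

How it is judged:
By the outcome, as a careful person would: the job done as asked, in the order asked, and still so for the second after the job is handed in, with the robot touching nothing.
It also fails if it takes over 72 s, if anything falls off the work surface, if the arm or the gripper's body presses on something with over 40 N, if the wrist force passes 120 N, or if a joint passes its speed limit or range.

### The arm

A 6-joint arm with a two-finger parallel gripper is mounted at the origin on a cart in front of the work surface, level with it; the furniture and walls round the work are solid. World frame = base frame: x ahead of the robot, y to its left, z up, the work surface at z = 0. Lengths are in m, angles in rad, forces in N, time in s.
With the tool pointing down it reaches from about 0.25 to 0.725 m from the base axis. Payload 4 kg.
Tool frame: the origin (TCP) lies on the centre line of the jaws, within the pads' length; the fingertips stand 14 mm ahead of it and the grasp point (between the pads) lies 5 mm behind it; z points along the fingers, x is the direction in which the jaws open and shut, and the axes are right-handed (so a half turn about z gives the same grasp; the last joint's range is limited). The gripper opens to 85 mm and grips with 20 to 120 N. Pads are 22 mm wide; open, the fingers measure 114 mm over their backs; the gripper's body (76 mm by 85 mm) begins 54 mm behind the grasp point. The pads swing forward as they close: fully open they stand 13 mm farther back than shut.
Start: joints at [-1.167, 0.241, 0.005, 1.335, 0, 1.571], TCP at [0.196, -0.46, 0.245] pointing down, gripper open.
Joint ranges: [-2.72, 2.72], [-1.05, 1.87], [-1.09, 1.28], [-1.99, 2.15], [-1.42, 1.44], [-3.14, 3.14]. Speed limits (rad/s): [2.79, 2.79, 3.14, 3.14, 3.14, 3.14].

### API

Orientations are given as a unit quaternion [x, y, z, w].
In Python, from workcell import get_obs, optics, ticket gives the robot as it stands.
- The arm moves only by the shell command python3 -m inch 'ROWS'. ROWS is JSON, a list that holds one entry, the list of rows, each a list of 5 numbers: the finger opening in cm, from 0 to 8.54, then the shift along the tool's x, y, z in cm, then the turn about the tool's z in degrees. In form: [[[fingers, dx, dy, dz, roll], ...]]. A call has exactly 5 rows; each row is the pose to reach, as a shift and turn from the pose measured when the call began, along the tool's axes at that moment; what a row does not reach only later rows make up. A row lasts 1/8 s, in which the tool goes at most 62.5 mm and 10.7 degrees, less where a joint would pass 70% of its speed; a pose out of reach is approached as far as the arm can. A call with a gripper value outside its range is refused whole. The fingers move at their own pace and stop on an object; the grip force is fixed at half the most. Time passes only in rows, so rows that repeat a pose let the fingers close, or fill a call up. It gives the time, the measured TCP pose, the force and the opening at its end, in the units of the state.
- get_obs(): the state, without advancing time (a new reading comes with each control period).
- optics.camera(name): name is "scene" or "top" or "wrist"; returns (picture, depth): 420x560x3 uint8, red, green, blue; 420x560 float32, m along the optical axis (not along the pixel's ray), 0 where there is no reading.
- optics.camera_info(name): a dict with "vfov" (degrees; the focal length in pixels is half the picture's height over the tangent of half this angle, whatever the lens; pixels are square), "cx", "cy" (the principal point, pixels), "R" (3x3) and "t" (3): a world point X has camera coordinates R X + t. Camera axes: x right, y down, z forward; pixel columns grow to the right and rows downward; lengths in m; the calibration is good to about 2 mm. A picture is of the moment at which its call begins: read the wrist's pose just before it. camera_info takes no time and is no camera call; for the wrist camera it gives the pose at the moment of the call.
- ticket.job_done(): hands the job in, once; it reports no verdict.
The state is a dict: "clock": time; "joint_pos": joint angles; "joint_vel": joint speeds; "tau": joint torques, N m; "eef_pos": TCP position; "tool_rot": TCP orientation; "ft_force": force on the tool from outside, world axes, zero at the start; "ft_torque": the same for the moment, N m; "grip_width": finger opening in m.
Only numpy, scipy, OpenCV 4.12 (cv2) and the standard library are available. Lean on these libraries where they do the work, as an engineer would, in place of code of your own. Each camera call takes 0.05 s, during which the arm holds its last target.

## Working session

There is one attempt and no reset: what is moved stays moved. The work goes in short steps, Python scripts to look and compute and a shell command to move; the robot and the scene stay as the last step left them, time stands still between calls to the robot, and variables do not carry over. Pictures are saved under pics/ and viewed, and the job is handed in when it is done.

```bash
ls; mkdir -p pics; python3 - <<'E'
from workcell import get_obs, optics, ticket
import cv2,numpy as np
o=get_obs()
for k,v in o.items(): print(k,np.round(v,4))
for n in ["scene","top","wrist"]:
    i=optics.camera_info(n); print(n,i)
    p,d=optics.camera(n); np.savez(f"pics/{n}0.npz",p=p,d=d,R=i["R"],t=i["t"])
    cv2.imwrite(f"pics/{n}0.png",p[:,:,::-1])
E
```

```text
pics
clock 0.0
joint_pos [-1.167   0.2414  0.0037  1.3352 -0.      1.5708]
joint_vel [-0.0012 -0.0022  0.0001 -0.0003 -0.0016 -0.0019]
tau [-4.00000e-04 -3.72318e+01  2.52407e+01  1.69000e-02 -0.00000e+00
 -0.00000e+00]
eef_pos [ 0.1962 -0.4592  0.2444]
tool_rot [ 8.345e-01 -5.509e-01 -9.000e-04 -6.000e-04]
ft_force [ 0.5241 -0.3355  0.6242]
ft_torque [0.0053 0.0455 0.0239]
grip_width 0.0853
scene {'vfov': 42.19815838430537, 'cx': 278.0779644532112, 'cy': 209.5831010623056, 'R': array([[-0.8687517 , -0.49514799,  0.00994754],
       [-0.27418466,  0.46414412, -0.84225472],
       [ 0.41242364, -0.73443768, -0.53898797]]), 't': array([0.41733556, 0.20339707, 1.35870573])}
top {'vfov': 55.92317332419696, 'cx': 279.497626622191, 'cy': 210.13503833278827, 'R': array([[-0.02265776, -0.99965224,  0.01349201],
       [-0.99906005,  0.02214137, -0.03726623],
       [ 0.03695454, -0.01432369, -0.99921429]]), 't': array([-6.27644920e-04,  4.83645565e-01,  1.18607476e+00])}
wrist {'vfov': 61.52888128620387, 'cx': 282.22401456418584, 'cy': 211.71853891868145, 'R': array([[ 0.39306804, -0.91950713, -0.00203944],
       [-0.87686536, -0.37550544,  0.30017127],
       [-0.27677545, -0.11619942, -0.95388314]]), 't': array([-0.49895462, -0.0396001 ,  0.3796913 ])}
```

View pics/scene0.png

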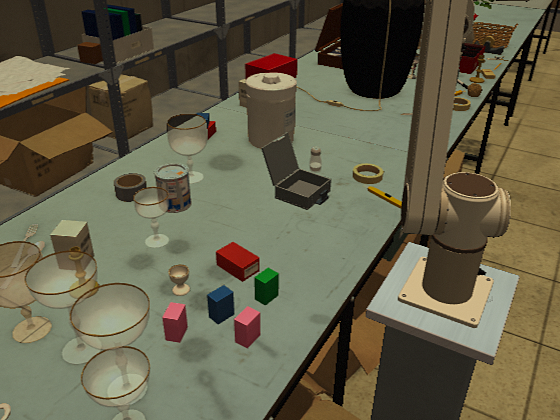

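View pics/top0.png

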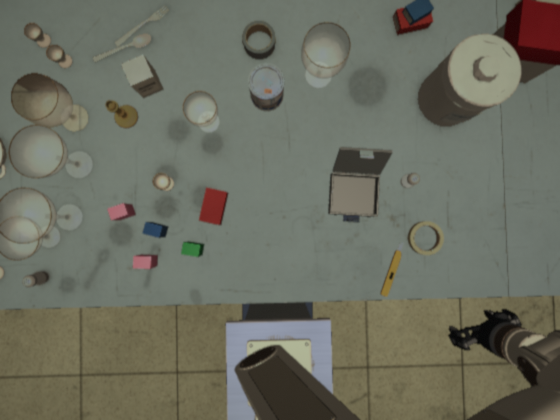

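View pics/wrist0.png

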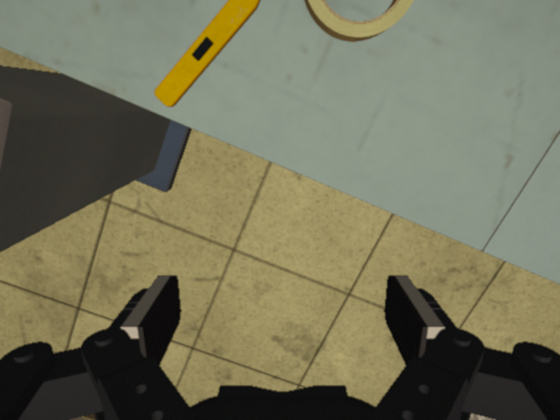

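The scene picture shows the blue box at (220,304), with pink look-alikes at (175,322) and (247,327), a green one at (266,286), and the red box at (238,260). In the top picture the blue box is at (154,230). The open case is at (354,190) in the top picture with its lid leaning back. A far blue box on a red stack at (418,10) is out of reach. Next I'll measure with the depth images.

```bash
cat > h.py <<'E'
import numpy as np,cv2
from workcell import get_obs, optics
def load(n):
    z=np.load(n); return z['p'],z['d'],z['R'],z['t']
F={'scene':(42.19815838430537,278.0779644532112,209.5831010623056),'top':(55.92317332419696,279.497626622191,210.13503833278827),'wrist':(61.52888128620387,282.22401456418584,211.71853891868145)}
def cloud(n,d,R,t):
    vf,cx,cy=F[n]; f=210/np.tan(np.radians(vf/2))
    v,u=np.mgrid[0:420,0:560]
    c=np.stack([(u-cx)/f*d,(v-cy)/f*d,d],-1)
    return (c-t)@R
def proj(n,X,R,t):
    vf,cx,cy=F[n]; f=210/np.tan(np.radians(vf/2))
    c=np.atleast_2d(X)@R.T+t
    return np.c_[c[:,0]/c[:,2]*f+cx,c[:,1]/c[:,2]*f+cy]
def snap(n,tag):
    i=optics.camera_info(n); p,d=optics.camera(n)
    np.savez(f"pics/{n}{tag}.npz",p=p,d=d,R=i["R"],t=i["t"]); cv2.imwrite(f"pics/{n}{tag}.png",p[:,:,::-1])
    return p,d,i["R"],i["t"]
E
python3 - <<'E'
from h import *
for n in ['top','scene']:
    p,d,R,t=load(f'pics/{n}0.npz'); X=cloud(n,d,R,t)
    hsv=cv2.cvtColor(p,cv2.COLOR_RGB2HSV)
    for nm,lo,hi in [('blue',(100,110,30),(125,255,255)),('green',(50,150,30),(75,255,255)),('red',(0,180,60),(8,255,255)),('pink',(165,60,100),(179,255,255))]:
        m=cv2.inRange(hsv,lo,hi); k,l,s,c=cv2.connectedComponentsWithStats(m)
        for j in range(1,k):
            if s[j,4]<60: continue
            P=X[(l==j)&(d>0)]
            top=P[P[:,2]>P[:,2].max()-.012] if nm!='x' else P
            if P[:,0].mean()>.9: continue
            r=cv2.minAreaRect((top[:,:2]*1000).astype(np.float32))
            print(n,nm,np.round(c[j]),s[j,4],'z',np.round(np.percentile(P[:,2],[2,50,98]),3),'topmean',np.round(top.mean(0),3),'rect',np.round(r[0]),np.round(r[1]),round(r[2],1))
    u,v=(r0:=None,None)
a=cv2.imread('pics/top0.png');b=cv2.imread('pics/scene0.png')
A=cv2.resize(a[190:290,90:240],None,fx=5,fy=5,interpolation=cv2.INTER_CUBIC)
cv2.imwrite('pics/c1.png',A)
cv2.imwrite('pics/c2.png',cv2.resize(a[130:260,320:460],None,fx=4.5,fy=4.5,interpolation=cv2.INTER_CUBIC))
cv2.imwrite('pics/c3.png',cv2.resize(b[230:350,150:300],None,fx=5,fy=5,interpolation=cv2.INTER_CUBIC))
E
```

```text
top blue [154. 229.] 216 z [0.039 0.069 0.073] topmean [0.435 0.352 0.07 ] rect [435. 352.] [48. 31.] 72.0
top pink [118. 211.] 222 z [0.064 0.069 0.074] topmean [0.488 0.451 0.069] rect [488. 452.] [35. 52.] 19.4
top pink [142. 262.] 223 z [0.058 0.069 0.074] topmean [0.343 0.384 0.069] rect [343. 385.] [51. 33.] 83.4
scene blue [221. 303.] 638 z [0.01  0.054 0.073] topmean [0.429 0.356 0.07 ] rect [432. 355.] [51. 39.] 75.8
scene green [266. 285.] 650 z [0.007 0.051 0.073] topmean [0.371 0.249 0.07 ] rect [372. 247.] [52. 38.] 76.2
scene red [277.  63.] 353 z [0.199 0.241 0.246] topmean [ 0.911 -0.706  0.242] rect [ 914. -707.] [184. 127.] 80.4
scene red [236. 258.] 853 z [0.008 0.044 0.049] topmean [0.494 0.188 0.045] rect [496. 186.] [ 64. 104.] 77.2
scene pink [174. 311.] 255 z [0.067 0.071 0.074] topmean [0.485 0.453 0.071] rect [485. 452.] [36. 51.] 17.4
scene pink [248. 317.] 310 z [0.055 0.07  0.074] topmean [0.338 0.386 0.07 ] rect [339. 384.] [50. 36.] 83.9
```

View pics/c3.png

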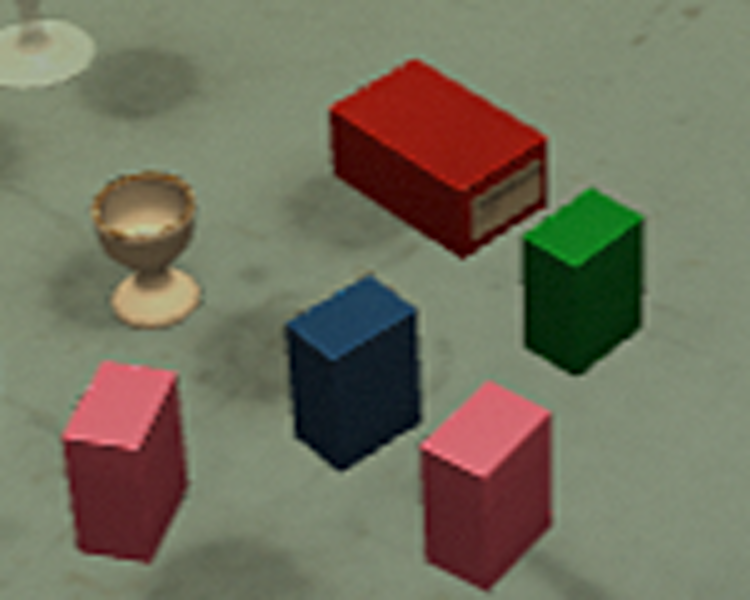

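View pics/c2.png

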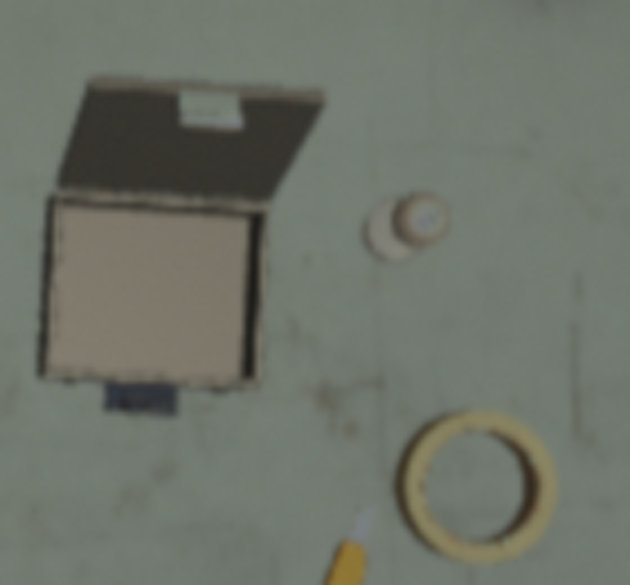

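View pics/c1.png

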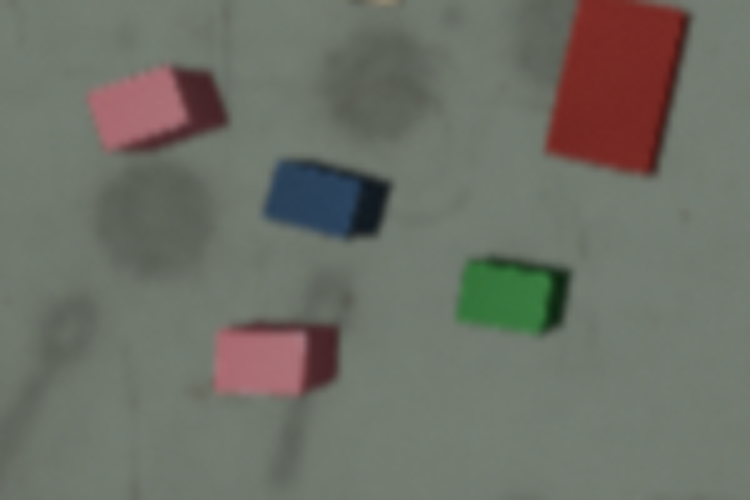

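Blue at scene (220,304) / top (154,230) is the only blue box in reach: 72 mm tall with a 51x35 top, and the pink and green look-alikes differ in colour. So it is the one meant, and the crop confirms it. It is too crowded where it stands (egg cup behind, pink box in front), so I'll carry it upright to open bench before toppling it. Next is the case pose and the bystanders.

```bash
python3 - <<'E'
from h import *
al=[]
for n in ['top','scene']:
    p,d,R,t=load(f'pics/{n}0.npz'); X=cloud(n,d,R,t)
    m=(d>0)&(X[...,0]>.3)&(X[...,0]<.8)&(X[...,1]>-.35)&(X[...,1]<-.05)
    P=X[m]
    rim=P[(P[:,2]>.041)&(P[:,2]<.049)]
    fl=P[(P[:,2]>.002)&(P[:,2]<.009)&(abs(P[:,0]-.5)<.06)&(abs(P[:,1]+.18)<.06)]
    lid=P[(P[:,2]>.065)]
    print(n,len(rim),len(lid)); 
    for nm,Q in [('rim',rim),('lid',lid)]:
        print(nm,np.round(Q.min(0),3),np.round(Q.max(0),3))
    al.append(P)
    # plan plot
    np.save(f'pics/P_{n}.npy',P)
P=np.vstack(al)
img=np.full((600,600,3),255,np.uint8)
# x .3-.8 up , y -.05..-.35 right ; 1.2px/mm->use 1.6
for q in P:
    if q[2]<.006: continue
    u=int((-q[1]-.05)*1600)+50; v=int((.75-q[0])*1600)-20
    if 0<=u<600 and 0<=v<600:
        z=q[2]; c=cv2.applyColorMap(np.uint8([[min(255,int(z/.18*255))]]),cv2.COLORMAP_JET)[0,0].tolist()
        cv2.circle(img,(u,v),1,c,-1)
cv2.imwrite('pics/plan.png',img)
p,d,R,t=load('pics/top0.npz');X=cloud('top',d,R,t)
for nm,(u,v) in dict(egg=(162,182),mill=(414,178),taper=(442,240),tapel=(410,238),tapet=(426,223),tapeb=(426,253)).items(): print(nm,np.round(X[v,u],3))
E
```

```text
top 314 1139
rim [ 0.445 -0.307  0.041] [ 0.593 -0.159  0.049]
lid [ 0.586 -0.312  0.065] [ 0.643 -0.169  0.179]
scene 264 1018
rim [ 0.442 -0.315  0.041] [ 0.596 -0.154  0.049]
lid [ 0.583 -0.317  0.065] [ 0.641 -0.164  0.178]
egg [0.574 0.335 0.03 ]
mill [ 0.564 -0.396  0.084]
taper [ 0.383 -0.496  0.023]
tapel [ 0.391 -0.399  0.025]
tapet [ 0.435 -0.45   0.02 ]
tapeb [ 0.345 -0.445  0.027]
```

View pics/plan.png

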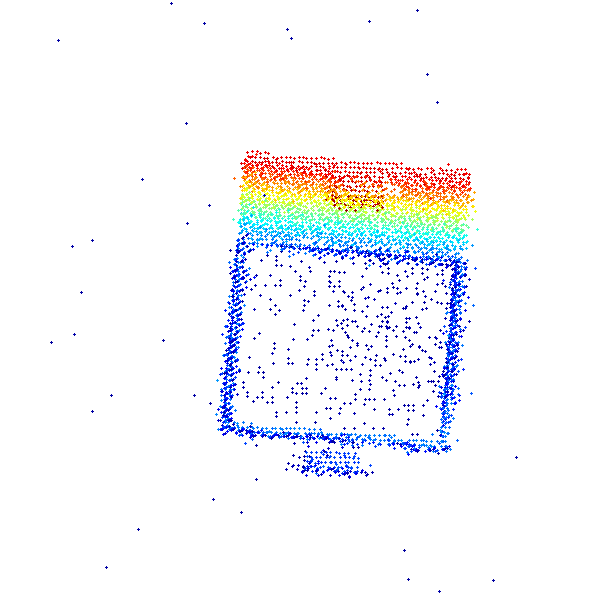

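```bash
python3 - <<'E'
from h import *
from scipy.optimize import minimize
P=np.vstack([np.load('pics/P_top.npy'),np.load('pics/P_scene.npy')])
rim=P[(P[:,2]>.0405)&(P[:,2]<.0475)&(P[:,0]<.578)&(P[:,0]>.44)]
def loc(q,a):
    c,s=np.cos(a[2]),np.sin(a[2]); D=q[:,:2]-a[:2]; return np.c_[D[:,0]*c+D[:,1]*s,-D[:,0]*s+D[:,1]*c]
def cost(a):
    L=loc(rim,a); dx=abs(L[:,0])-.0585; dy=abs(L[:,1])-.0685
    e=np.where((dx<0)&(dy<0),np.minimum(-dx,-dy),np.hypot(np.maximum(dx,0),np.maximum(dy,0)))
    return np.minimum(e,.01).sum()
best=min((minimize(cost,[x,-.236,y],method='Nelder-Mead',options=dict(xatol=1e-5,fatol=1e-7)) for x in (.51,.52,.53) for y in (-.05,-.08,-.12)),key=lambda r:r.fun)
a=best.x; print('case',np.round(a[:2],4),np.degrees(a[2]),best.fun/len(rim)*1000)
lid=P[P[:,2]>.08]; L=loc(lid,a); H=np.c_[L[:,0]-.061,lid[:,2]-.045]
print('y range',np.percentile(L[:,1],[1,99]))
r=np.hypot(*H.T); ang=np.arctan2(H[:,1],-H[:,0]); print('ang med',np.percentile(ang,[5,25,50,75,95]),'rmax',np.percentile(r,99))
# blue box
for n in ['top','scene']:
    p,d,R,t=load(f'pics/{n}0.npz'); X=cloud(n,d,R,t)
    m=cv2.inRange(cv2.cvtColor(p,cv2.COLOR_RGB2HSV),(100,110,30),(125,255,255))>0
    m&=(d>0)&(X[...,0]<.5)&(X[...,1]>.28)&(X[...,1]<.42)
    Q=X[m]; T=Q[Q[:,2]>.066]; print(n,T.mean(0).round(4),cv2.minAreaRect((T[:,:2]*1000).astype(np.float32)))
o=get_obs();from scipy.spatial.transform import Rotation as Ro
print(Ro.from_quat(o['tool_rot']).as_matrix().round(3))
E
```

```text
case [ 0.523  -0.2333] -5.186752091660245 1.9442589329477313
y range [-0.0692598   0.07114551]
ang med [1.85231187 1.93050753 1.95074328 1.96608581 1.99958408] rmax 0.13309313610991735
top [0.4348 0.3515 0.07  ] ((434.71380615234375, 352.37469482421875), (47.240089416503906, 31.190876007080078), 72.01140594482422)
scene [0.4301 0.3559 0.0706] ((432.05645751953125, 354.99456787109375), (50.77538299560547, 39.47554397583008), 77.38717651367188)
[[ 0.393 -0.92  -0.001]
 [-0.92  -0.393  0.001]
 [-0.002 -0.    -1.   ]]
```

```bash
cat > d.py <<'E'
import sys
from h import *
from scipy.spatial.transform import Rotation as Ro
# usage: d.py x y z yaw  -> rows in tool axes
o=get_obs(); M=Ro.from_quat(o['tool_rot']).as_matrix(); yaw=np.degrees(np.arctan2(M[1,0],M[0,0]))
a=[float(v) for v in sys.argv[1:]]
D=M.T@(np.array(a[:3])-o['eef_pos'])*100
r=-(a[3]-yaw); r=(r+180)%360-180
print('t',round(o['clock'],2),'pos',o['eef_pos'].round(4),'yaw',round(yaw,2),'j6',np.degrees(o['joint_pos'][5]).round(1),'w',round(o['grip_width'],4),'F',o['ft_force'].round(1),'tilt',M[2,2].round(4))
print('delta cm',D.round(2),'roll',round(r,1))
E
python3 d.py .433 .353 .17 -16
```

```text
t 0.15 pos [ 0.1963 -0.4594  0.2446] yaw -66.87 j6 90.0 w 0.0853 F [ 0.1 -0.5 -0.4] tilt -1.0
delta cm [-65.39 -53.69   7.57] roll -50.9
```

```bash
python3 -m inch '[[[6,-6,-4.9,0,-5],[6,-11,-9,0,-10],[6,-16,-13,0,-20],[6,-20,-17,0,-30],[6,-25,-21,0,-40]]]'; python3 d.py .433 .353 .17 -16
```

```text
clock: 0.78
eef_pos: [0.2873, -0.1591, 0.245]
tool_rot: [0.973, -0.23, -0.0, -0.001]
ft_force: [0.2, -0.2, 0.4]
grip_width: 0.0599
t 0.78 pos [ 0.2873 -0.1591  0.245 ] yaw -26.59 j6 87.5 w 0.0599 F [ 0.2 -0.2  0.4] tilt -1.0
delta cm [ -9.89 -52.31   7.57] roll -10.6
```

```bash
python3 -m inch '[[[6,-1.2,-6.1,0.5,-5],[6,-2.4,-12.2,1,-10],[6,-3.5,-18.3,2,-10.6],[6,-4.6,-24.4,3,-10.6],[6,-5.8,-30.5,4,-10.6]]]'; python3 d.py .433 .353 .17 -16
```

```text
clock: 1.4
eef_pos: [0.3715, 0.1394, 0.2056]
tool_rot: [0.99, -0.139, 0.001, -0.001]
ft_force: [0.9, 0.3, 0.8]
grip_width: 0.0601
t 1.4 pos [0.3715 0.1394 0.2056] yaw -15.95 j6 126.5 w 0.0601 F [0.9 0.3 0.8] tilt -1.0
delta cm [  0.04 -22.22   3.59] roll 0.0
```

```bash
python3 -m inch '[[[6,0,-6.1,1,0],[6,0,-12.2,2,0],[6,0,-18.3,3,0],[6,0,-22.2,3.6,0],[6,0,-22.2,3.6,0]]]'; python3 - <<'E'
from h import *
p,d,R,t=snap('wrist','1'); X=cloud('wrist',d,R,t)
m=cv2.inRange(cv2.cvtColor(p,cv2.COLOR_RGB2HSV),(100,110,30),(125,255,255))>0
m&=(d>0)&(X[...,2]>.064)&(X[...,0]>.38)&(X[...,0]<.5); Q=X[m]; print(Q.mean(0).round(4),cv2.minAreaRect((Q[:,:2]*1000).astype(np.float32)))
E
python3 d.py .433 .353 .05 -16
```

```text
clock: 2.02
eef_pos: [0.4323, 0.3552, 0.1681]
tool_rot: [0.991, -0.137, -0.0, -0.0]
ft_force: [-0.9, -1.1, 0.1]
grip_width: 0.0599
[0.4338 0.3563 0.0705] ((433.58929443359375, 354.89837646484375), (50.14540100097656, 33.55427932739258), 73.19512939453125)
t 2.08 pos [0.432  0.3535 0.1686] yaw -15.84 j6 145.1 w 0.0603 F [-0.6 -0.4  0.1] tilt -1.0
delta cm [ 0.12  0.02 11.86] roll 0.2
```

View pics/wrist1.png

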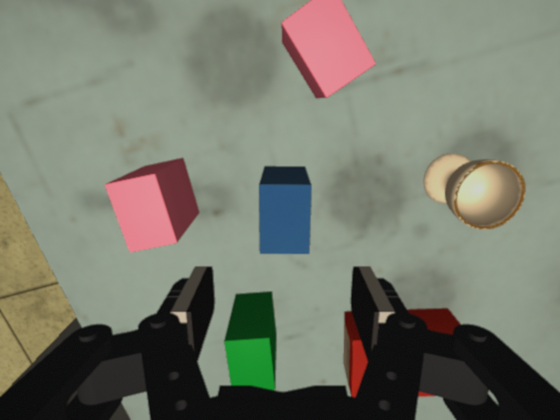

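The wrist view shows the blue box at (285,215), midway between the fingers, with clear space on both sides. I'll descend and grip it.

```bash
python3 -m inch '[[[6,0.1,-0.15,4,1],[6,0.1,-0.15,8,1],[6,0.1,-0.15,11.5,1],[6,0.1,-0.15,11.9,1],[3,0.1,-0.15,11.9,1]]]'; python3 -m inch '[[[2.5,0,0,0,0],[2.5,0,0,0,0],[2.5,0,0,0,0],[2.5,0,0,-2,0],[2.5,0,0,-5,0]]]';python3 d.py .42 .0 .12 -5.2
```

```text
clock: 2.7
eef_pos: [0.4337, 0.3542, 0.0507]
tool_rot: [0.989, -0.147, -0.0, 0.0]
ft_force: [0.0, 0.4, 0.8]
grip_width: 0.0427
clock: 3.32
eef_pos: [0.4328, 0.3536, 0.1002]
tool_rot: [0.989, -0.147, -0.001, 0.001]
ft_force: [0.6, 0.7, 0.0]
grip_width: 0.0346
t 3.33 pos [0.4328 0.3536 0.1002] yaw -16.89 j6 146.1 w 0.0346 F [0.6 0.7 0. ] tilt -1.0
delta cm [ 9.04 34.21 -1.91] roll -11.7
```

```bash
python3 -m inch '[[[2.5,0,1,-4,0],[2.5,1.4,6,-6,0],[2.5,3,12,-6,-4],[2.5,4.6,18,-6,-8],[2.5,6,24,-6,-11.7]]]';python3 d.py .40 .0 .0515 -5.2
```

```text
clock: 3.95
eef_pos: [0.4205, 0.105, 0.1612]
tool_rot: [0.999, -0.044, -0.0, 0.001]
ft_force: [1.6, 0.3, -1.1]
grip_width: 0.0344
t 3.95 pos [0.4205 0.105  0.1612] yaw -5.02 j6 109.1 w 0.0344 F [ 1.6  0.3 -1.1] tilt -1.0
delta cm [-1.12 10.61 10.99] roll 0.2
```

```bash
python3 -m inch '[[[2.5,-1.1,6,3,0.2],[2.5,-1.1,10.6,7,0.2],[2.5,-1.1,10.6,9.5,0.2],[2.5,-1.1,10.6,10.8,0.2],[2.5,-1.1,10.6,11.1,0.2]]]';python3 d.py .40 .0 .0515 -5.2
```

```text
clock: 4.58
eef_pos: [0.399, -0.0004, 0.0515]
tool_rot: [0.999, -0.045, -0.002, 0.002]
ft_force: [-14.3, -5.6, 38.3]
grip_width: 0.0341
t 4.58 pos [ 0.399  -0.0004  0.0515] yaw -5.19 j6 95.3 w 0.0341 F [-14.3  -5.6  38.3] tilt -1.0
delta cm [ 0.1  -0.05  0.  ] roll 0.0
```

```bash
python3 -m inch '[[[2.5,0,0,-0.1,0],[5,0,0,-0.1,0],[7,0,0,-0.1,0],[8,0,0,-0.5,0],[8,0,0,-1,0]]]'; python3 - <<'E'
from h import *
p,d,R,t=snap('scene','2'); snap('wrist','2')
cv2.imwrite('pics/c4.png',cv2.resize(p[150:330,180:420,::-1],None,fx=3,fy=3))
E
python3 d.py .40 .0 .075 -5.2
```

```text
clock: 5.2
eef_pos: [0.399, -0.0002, 0.0618]
tool_rot: [0.999, -0.045, -0.002, 0.002]
ft_force: [-0.4, -0.2, 0.1]
grip_width: 0.0798
t 5.3 pos [ 3.996e-01 -3.000e-04  6.220e-02] yaw -5.19 j6 95.3 w 0.08 F [-0.3 -0.2 -0. ] tilt -1.0
delta cm [ 0.03 -0.03 -1.28] roll 0.0
```

View pics/c4.png

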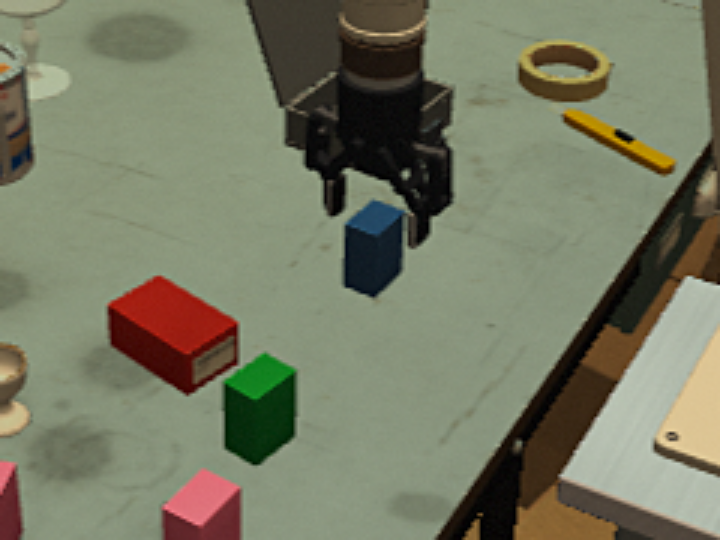

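View pics/wrist2.png

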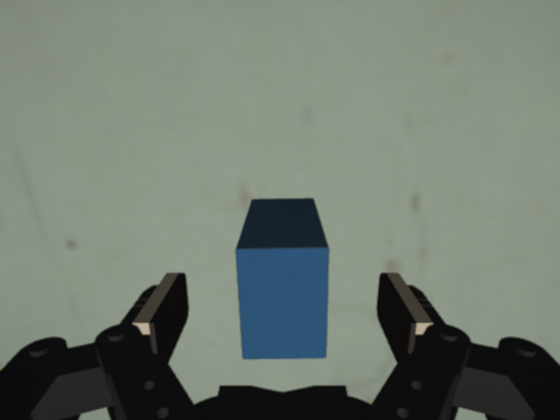

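Standing free at the new place: wrist (282,300), between the fingers. Now I push its top along tool +x with the trailing finger.

```bash
python3 -m inch '[[[8,1.5,0,0,0],[8,2.3,0,0,0],[8,3,0,0,0],[8,3.7,0,0,0],[8,4.2,0,0,0]]]'; python3 - <<'E'
from h import *
p,d,R,t=snap('scene','3')
cv2.imwrite('pics/c5.png',cv2.resize(p[150:330,180:420,::-1],None,fx=3,fy=3))
E
python3 d.py .40 .0 .075 -5.2
```

```text
clock: 5.92
eef_pos: [0.4419, -0.0042, 0.062]
tool_rot: [0.999, -0.045, -0.001, 0.002]
ft_force: [0.2, -0.2, -0.5]
grip_width: 0.08
t 5.97 pos [ 0.4426 -0.0042  0.0621] yaw -5.2 j6 94.8 w 0.0799 F [1.3 0.6 1.1] tilt -1.0
delta cm [-4.29 -0.03 -1.28] roll 0.0
```

View pics/c5.png

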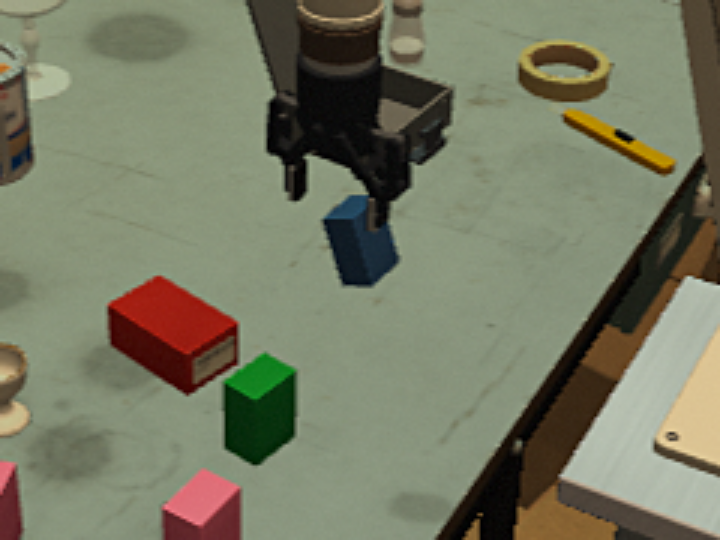

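The box is tilting without sliding (crop (360,240)). I'll keep pushing, then rise.

```bash
python3 -m inch '[[[8.3,0.6,0,-0.2,0],[8.3,1.1,0,-0.4,0],[8.3,1.5,0,-0.6,0],[8.3,1.8,0,-0.8,0],[8.3,2,0,-1,0]]]'; python3 - <<'E'
from h import *
p,d,R,t=snap('scene','4')
cv2.imwrite('pics/c6.png',cv2.resize(p[150:330,180:420,::-1],None,fx=3,fy=3))
E
python3 d.py .40 .0 .075 -5.2
```

```text
clock: 6.6
eef_pos: [0.4627, -0.006, 0.0723]
tool_rot: [0.999, -0.045, -0.001, 0.002]
ft_force: [0.5, -0.8, -0.9]
grip_width: 0.0829
t 6.65 pos [ 0.4632 -0.006   0.0725] yaw -5.2 j6 94.6 w 0.0832 F [0.5 0.3 0.2] tilt -1.0
delta cm [-6.34 -0.03 -0.25] roll 0.0
```

View pics/c6.png

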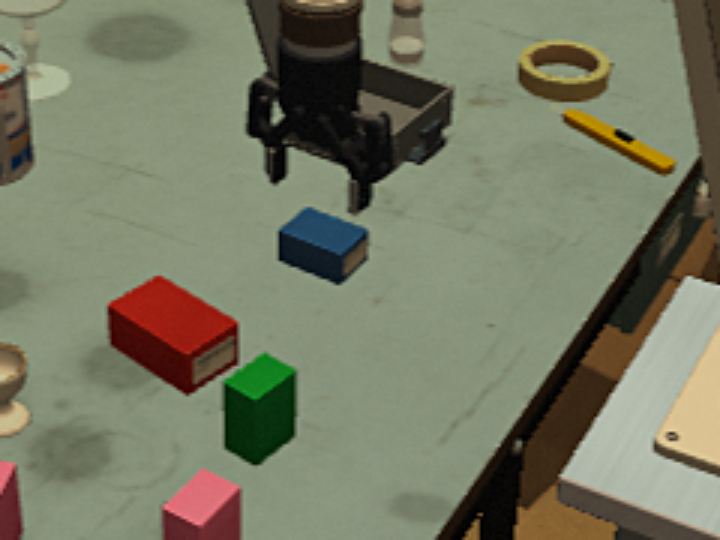

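It lies flat on a broad side, free of the fingers (crop (323,245)). I'll rise and turn the jaws by 90°.

```bash
python3 -m inch '[[[8,0,0,-3,0],[8,0,0,-6,-10],[8,-0.5,0,-8,-20],[8,-0.7,0,-8,-30],[8,-0.7,0,-8,-40]]]'; python3 -m inch '[[[7,0,0,0,-10],[7,0,0,0,-20],[7,0,0,0,-30],[7,0,0,0,-40],[7,0,0,0,-50]]]'; python3 - <<'E'
from h import *
p,d,R,t=snap('wrist','3'); X=cloud('wrist',d,R,t)
m=cv2.inRange(cv2.cvtColor(p,cv2.COLOR_RGB2HSV),(100,110,30),(125,255,255))>0
m&=(d>0)&(X[...,2]>.029)&(X[...,0]>.38)&(X[...,0]<.6); Q=X[m]; print(Q.mean(0).round(4),cv2.minAreaRect((Q[:,:2]*1000).astype(np.float32)))
E
python3 d.py .454 -.005 .0145 84.8
```

```text
clock: 7.28
eef_pos: [0.4561, -0.005, 0.153]
tool_rot: [0.953, 0.302, -0.001, 0.002]
ft_force: [0.4, 0.2, -0.1]
grip_width: 0.0797
clock: 7.9
eef_pos: [0.4559, -0.005, 0.153]
tool_rot: [0.735, 0.679, -0.002, 0.002]
ft_force: [0.4, 0.1, 0.4]
grip_width: 0.0696
[ 0.4521 -0.0045  0.0348] ((454.00048828125, -4.588829040527344), (48.806251525878906, 70.10401916503906), 85.79415893554688)
t 7.95 pos [ 0.4559 -0.005   0.153 ] yaw 85.66 j6 3.9 w 0.0701 F [-0.4  0.1 -0.2] tilt -1.0
delta cm [ 0.04 -0.19 13.85] roll 0.9
```

View pics/wrist3.png

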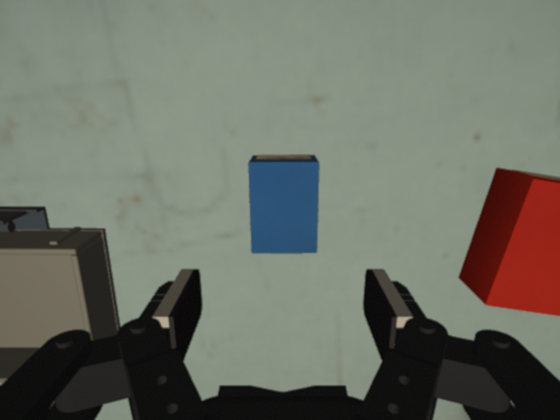

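The box lies at wrist (284,205), centred between the fingers. The red box and the case are clear of them.

```bash
python3 -m inch '[[[7,0,-0.2,5,0],[7,0,-0.2,10,0],[7,0,-0.2,12.8,0],[7,0,-0.2,13.3,0],[5,0,-0.2,13.3,0]]]'; python3 -m inch '[[[4,0,0,0,0],[4,0,0,0,0],[4,0,0,0,0],[4,0,0,-4,0],[4,0,0,-9,0]]]';python3 d.py .523 -.2333 .11 84.8
```

```text
clock: 8.57
eef_pos: [0.4543, -0.0054, 0.0204]
tool_rot: [0.734, 0.679, -0.001, 0.002]
ft_force: [0.2, -0.2, 1.2]
grip_width: 0.0532
clock: 9.2
eef_pos: [0.453, -0.005, 0.1106]
tool_rot: [0.734, 0.679, -0.003, 0.001]
ft_force: [1.8, 0.2, -0.9]
grip_width: 0.0503
t 9.2 pos [ 0.453  -0.005   0.1106] yaw 85.6 j6 3.9 w 0.0503 F [ 1.8  0.2 -0.9] tilt -1.0
delta cm [-22.22   8.73   0.13] roll 0.8
```

```bash
python3 -m inch '[[[4,-5.7,2,0,0.8],[4,-11.5,4,0,0.8],[4,-17,6,0,0.8],[4,-22,8,0,0.8],[4,-22.2,8.1,0.1,0.8]]]'; python3 - <<'E'
from h import *
snap('wrist','4');p,d,R,t=snap('scene','5')
cv2.imwrite('pics/c7.png',cv2.resize(p[100:250,230:430,::-1],None,fx=3.5,fy=3.5))
E
python3 d.py .515 -.2326 .0255 84.8
```

```text
clock: 9.82
eef_pos: [0.5176, -0.2363, 0.1103]
tool_rot: [0.74, 0.672, -0.002, 0.002]
ft_force: [-0.4, 0.5, -1.7]
grip_width: 0.0506
t 9.93 pos [ 0.5161 -0.2328  0.1097] yaw 84.72 j6 -18.9 w 0.0505 F [-0.1  0.5 -1.4] tilt -1.0
delta cm [ 0.04 -0.07  8.42] roll -0.1
```

View pics/wrist4.png

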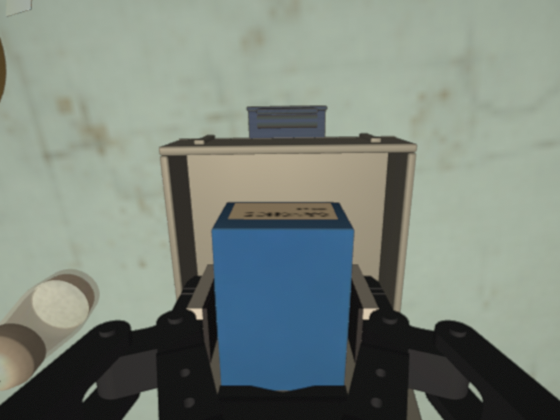

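View pics/c7.png

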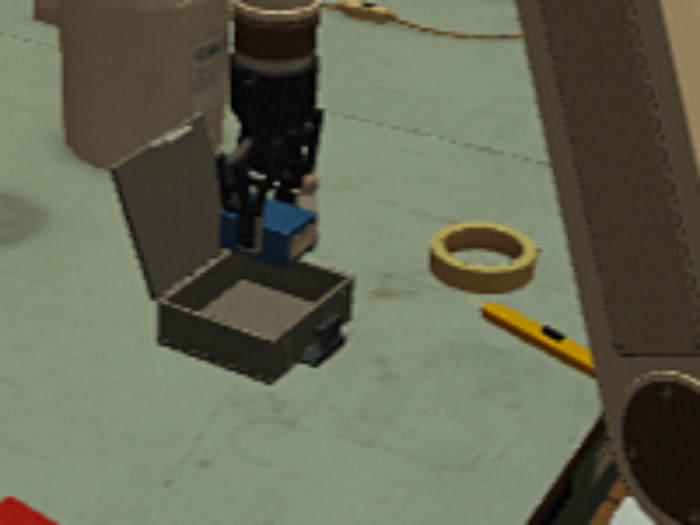

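The wrist view shows the box (283,300) centred over the case opening (x 165–413). The scene crop shows it over the case, clear of the lid. Lowering it now.

```bash
python3 -m inch '[[[4,0,-0.1,3,0],[4,0,-0.1,6,0],[4,0,-0.1,7.6,0],[4,0,-0.1,8.2,0],[4,0,-0.1,8.35,0]]]'; python3 d.py .515 -.2326 .0255 84.8
```

```text
clock: 10.55
eef_pos: [0.5151, -0.2326, 0.0267]
tool_rot: [0.739, 0.674, -0.003, -0.0]
ft_force: [0.2, 0.3, -0.4]
grip_width: 0.0506
t 10.55 pos [ 0.5151 -0.2326  0.0267] yaw 84.76 j6 -18.9 w 0.0506 F [ 0.2  0.3 -0.4] tilt -1.0
delta cm [ 0.   -0.01  0.12] roll -0.0
```

```bash
python3 -m inch '[[[4,0,0,0.1,0],[4,0,0,0.1,0],[6.5,0,0,0.1,0],[7,0,0,0,0],[7,0,0,0,0]]]'; python3 -m inch '[[[7,0,0,-3,0],[7,0,0,-7,0],[7,0,0,-12,0],[7,0,1.5,-17,0],[7,0,6,-20,0]]]'; python3 - <<'E'
from h import *
p,d,R,t=snap('wrist','5');p,d,R,t=snap('scene','6')
cv2.imwrite('pics/c8.png',cv2.resize(p[100:250,230:430,::-1],None,fx=3.5,fy=3.5))
E
python3 d.py .515 -.2326 .0255 84.8
```

```text
clock: 11.18
eef_pos: [0.5153, -0.2328, 0.027]
tool_rot: [0.739, 0.674, -0.002, 0.0]
ft_force: [-0.2, -0.7, -0.3]
grip_width: 0.0702
clock: 11.8
eef_pos: [0.5759, -0.2382, 0.2311]
tool_rot: [0.739, 0.673, -0.002, 0.002]
ft_force: [2.1, 0.2, 1.3]
grip_width: 0.0701
t 11.9 pos [ 0.5814 -0.2387  0.2314] yaw 84.82 j6 -17.0 w 0.0699 F [0.6 0.5 0.8] tilt -0.9999
delta cm [ 0.15 -6.85 20.53] roll 0.0
```

View pics/wrist5.png

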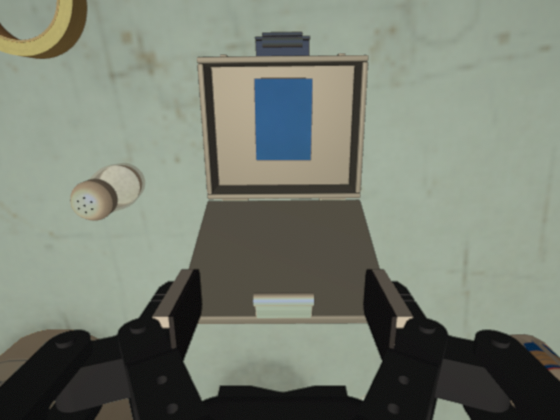

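View pics/c8.png

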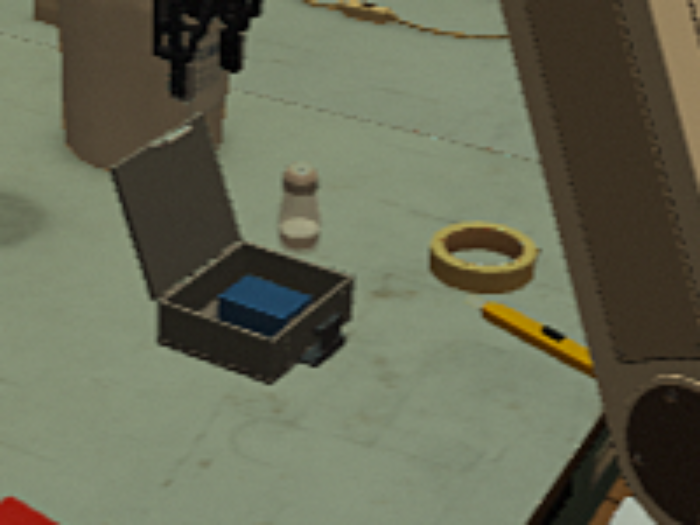

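The box lies flat inside the case (wrist (283,118)), with its top below the rim. The lid is untouched. Next I close the jaws and go over and behind the lid.

```bash
python3 -m inch '[[[3,0,2,0,0],[1,0,5,0,0],[0,0,8.2,0,0],[0,0,8.7,0,0],[0,0,8.7,0,0]]]'; python3 d.py .6674 -.2463 .138 84.8
```

```text
clock: 12.52
eef_pos: [0.6672, -0.2464, 0.2308]
tool_rot: [0.738, 0.674, -0.0, 0.004]
ft_force: [0.1, 0.5, -0.3]
grip_width: 0.0002
t 12.53 pos [ 0.6672 -0.2464  0.2308] yaw 84.83 j6 -15.0 w 0.0002 F [ 0.1  0.5 -0.3] tilt -1.0
delta cm [ 0.07 -0.04  9.28] roll 0.0
```

```bash
python3 -m inch '[[[0,0,0,4,0],[0,0,0,8,0],[0,0,0,9.3,0],[0,0,0,9.3,0],[0,0,0,9.3,0]]]'; python3 - <<'E'
from h import *
p,d,R,t=snap('scene','7')
cv2.imwrite('pics/c9.png',cv2.resize(p[100:250,230:430,::-1],None,fx=3.5,fy=3.5))
E
python3 d.py .6674 -.2463 .138 84.8
```

```text
clock: 13.15
eef_pos: [0.6687, -0.2475, 0.1404]
tool_rot: [0.738, 0.674, 0.001, 0.006]
ft_force: [0.3, 1.3, 1.0]
grip_width: -0.0002
t 13.2 pos [ 0.6689 -0.2475  0.1405] yaw 84.82 j6 -15.0 w 0.0001 F [-0.8  0.4  0.8] tilt -0.9999
delta cm [ 0.11 -0.16  0.25] roll 0.0
```

View pics/c9.png

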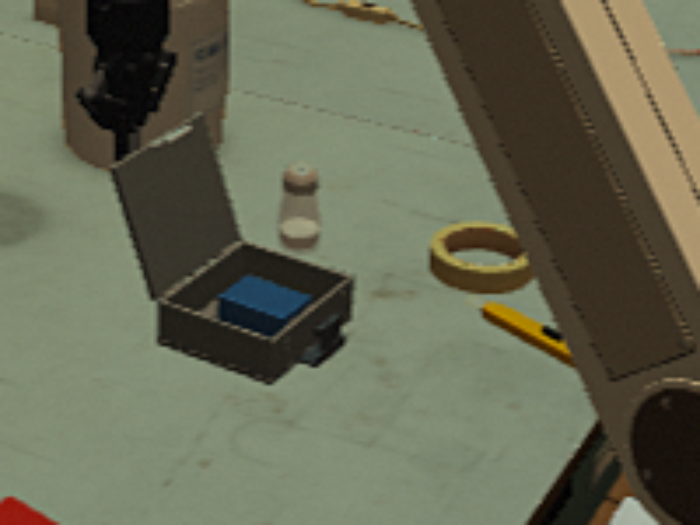

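Fingers are behind the lid. I'll pull it toward the robot.

```bash
python3 -m inch '[[[0,0,-2,0,0],[0,0,-4,0,0],[0,0,-6,0,0],[0,0,-8,0,0],[0,0,-10,-0.3,0]]]'; python3 - <<'E'
from h import *
p,d,R,t=snap('scene','8')
cv2.imwrite('pics/c10.png',cv2.resize(p[100:250,230:430,::-1],None,fx=3.5,fy=3.5))
E
python3 d.py .523 -.2333 .138 84.8
```

```text
clock: 13.82
eef_pos: [0.5713, -0.2393, 0.1464]
tool_rot: [0.738, 0.675, 0.002, 0.01]
ft_force: [1.1, 0.2, -0.6]
grip_width: 0.0003
t 13.88 pos [ 0.5682 -0.2389  0.146 ] yaw 84.79 j6 -17.5 w -0.0 F [-2.2 -0.3 -0.3] tilt -0.9999
delta cm [ 0.16 -4.56  0.74] roll -0.0
```

View pics/c10.png

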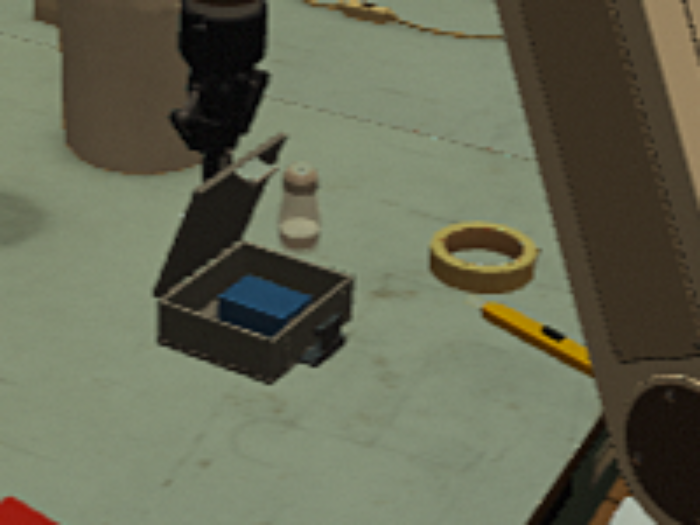

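```bash
python3 -m inch '[[[0,0,-2,0.0,0],[0,0,-4.5,0.3,0],[0,0,-6,1.3,0],[0,0,-7.2,2.3,0],[0,0,-8.2,3.5,0]]]'; python3 - <<'E'
from h import *
p,d,R,t=snap('scene','9')
cv2.imwrite('pics/c11.png',cv2.resize(p[100:250,230:430,::-1],None,fx=3.5,fy=3.5))
E
python3 d.py .4622 -.2278 .09 84.8
```

```text
clock: 14.5
eef_pos: [0.4884, -0.2325, 0.1114]
tool_rot: [0.738, 0.674, 0.002, 0.01]
ft_force: [1.1, 0.8, 0.3]
grip_width: 0.0002
t 14.55 pos [ 0.4859 -0.2317  0.1094] yaw 84.77 j6 -20.1 w -0.0001 F [-1.8  1.  -0.7] tilt -0.9999
delta cm [ 0.19 -2.42  1.91] roll -0.0
```

View pics/c11.png

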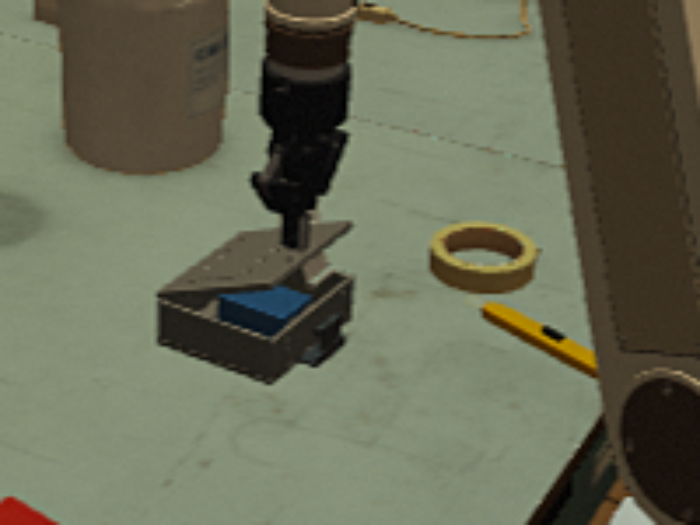

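```bash
python3 -m inch '[[[0,0,-1,0.3,0],[0,0.1,-1.8,1,0],[0,0.2,-2.4,1.8,0],[0,0.2,-2.4,2.5,0],[0,0.2,-2.4,2.7,0]]]'; python3 d.py .4622 -.2278 .066 84.8
```

```text
clock: 15.18
eef_pos: [0.4622, -0.2276, 0.0813]
tool_rot: [0.739, 0.674, 0.001, 0.007]
ft_force: [-0.9, 0.9, 0.1]
grip_width: 0.0002
t 15.18 pos [ 0.4622 -0.2276  0.0813] yaw 84.77 j6 -20.9 w 0.0002 F [-0.9  0.9  0.1] tilt -0.9999
delta cm [-0.   -0.01  1.53] roll -0.0
```

Now I press down in small steps and watch the force.

```bash
python3 -m inch '[[[0,0,0,0.3,0],[0,0,0,0.6,0],[0,0,0,0.8,0],[0,0,0,0.9,0],[0,0,0,1.0,0]]]'; python3 d.py .4622 -.2278 .066 84.8
```

```text
clock: 15.8
eef_pos: [0.4618, -0.2277, 0.0716]
tool_rot: [0.739, 0.674, 0.0, 0.007]
ft_force: [-2.9, -0.2, 4.2]
grip_width: -0.0
t 15.8 pos [ 0.4618 -0.2277  0.0716] yaw 84.77 j6 -20.9 w -0.0 F [-2.9 -0.2  4.2] tilt -0.9999
delta cm [0.   0.03 0.56] roll -0.0
```

```bash
python3 -m inch '[[[0,0,0,0.2,0],[0,0,0,0.3,0],[0,0,0,0.4,0],[0,0,0,0.45,0],[0,0,0,0.5,0]]]'; python3 d.py .4622 -.2278 .066 84.8
```

```text
clock: 16.42
eef_pos: [0.4621, -0.2278, 0.0669]
tool_rot: [0.739, 0.674, 0.001, 0.007]
ft_force: [-1.4, 0.9, 5.3]
grip_width: 0.0
t 16.43 pos [ 0.4621 -0.2278  0.0669] yaw 84.77 j6 -20.9 w 0.0 F [-1.4  0.9  5.3] tilt -0.9999
delta cm [0.   0.01 0.09] roll -0.0
```

```bash
python3 -m inch '[[[0,0,0,0.1,0],[0,0,0,0.15,0],[0,0,0,0.2,0],[0,0,0,0.2,0],[0,0,0,0.2,0]]]'; python3 d.py .4622 -.2278 .066 84.8
```

```text
clock: 17.05
eef_pos: [0.4621, -0.2278, 0.0666]
tool_rot: [0.739, 0.674, 0.001, 0.008]
ft_force: [-4.0, 2.4, 13.2]
grip_width: 0.0
t 17.05 pos [ 0.4621 -0.2278  0.0666] yaw 84.77 j6 -20.9 w 0.0 F [-4.   2.4 13.2] tilt -0.9999
delta cm [0.   0.01 0.06] roll -0.0
```

```bash
python3 -m inch '[[[0,0,0,0.2,0],[0,0,0,0.3,0],[0,0,0,0.4,0],[0,0,0,0.4,0],[0,0,0,0.4,0]]]'; python3 d.py .4622 -.2278 .066 84.8;  python3 -m inch '[[[0,0,0,-1,0],[0,0,0,-4,0],[0,0,-3,-8,0],[0,0,-8,-12,0],[0,0,-12,-14,0]]]'; python3 -m inch '[[[0,6,0,-1,0],[0,12,-2,-1,0],[0,18,-4,-1,0],[0,24,-4,-1,0],[0,28,-4,-1,0]]]'
python3 - <<'E'
from h import *
pt,dt,Rt,tt=snap('top','F'); p,d,R,t=snap('scene','F')
cv2.imwrite('pics/c12.png',cv2.resize(p[100:250,230:430,::-1],None,fx=3.5,fy=3.5))
from numpy import cos,sin,radians as rd
a=rd(-5.19)
for n,dd,RR,t_ in [('top',dt,Rt,tt),('scene',d,R,t)]:
    X=cloud(n,dd,RR,t_); D=X[...,:2]-[.523,-.2333]; lx=D[...,0]*cos(a)+D[...,1]*sin(a); ly=-D[...,0]*sin(a)+D[...,1]*cos(a)
    m=(dd>0)&(abs(ly)<.065)&(lx>-.064)&(lx<.058)&(X[...,2]>.035)&(X[...,2]<.12)
    A=np.c_[lx[m],ly[m],np.ones(m.sum())]; s=np.linalg.lstsq(A,X[...,2][m],rcond=None)[0]
    print(n,m.sum(),'slope dz/dx,dz/dy,z0',s.round(4),'z at edge',(s[2]-.061*s[0]).round(4))
    p0,d0,R0,t0=load(f'pics/{n}0.npz')
E
python3 d.py .4622 -.2278 .066 84.8
```

```text
clock: 17.68
eef_pos: [0.4621, -0.2279, 0.0662]
tool_rot: [0.739, 0.674, 0.001, 0.009]
ft_force: [-8.3, 3.9, 26.0]
grip_width: -0.0001
t 17.68 pos [ 0.4621 -0.2279  0.0662] yaw 84.77 j6 -20.9 w -0.0001 F [-8.3  3.9 26. ] tilt -0.9998
delta cm [0.01 0.01 0.02] roll -0.0
clock: 18.3
eef_pos: [0.3402, -0.2156, 0.2063]
tool_rot: [0.738, 0.674, 0.001, 0.01]
ft_force: [1.9, 0.2, 0.1]
grip_width: 0.0002
clock: 18.92
eef_pos: [0.3254, 0.0692, 0.2128]
tool_rot: [0.738, 0.675, 0.002, 0.01]
ft_force: [0.3, 0.5, -0.2]
grip_width: -0.0002
top 1839 slope dz/dx,dz/dy,z0 [0.0023 0.0013 0.0523] z at edge 0.0522
scene 535 slope dz/dx,dz/dy,z0 [ 0.0189 -0.0116  0.0533] z at edge 0.0522
t 19.02 pos [0.3259 0.0701 0.2126] yaw 85.2 j6 17.7 w -0.0 F [ 0.4 -0.2  0.2] tilt -0.9998
delta cm [-28.39  15.82  15.23] roll 0.4
```

View pics/c12.png

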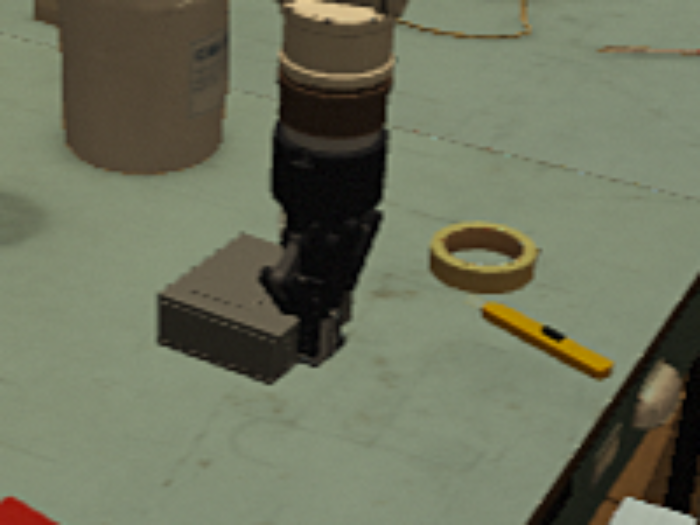

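View pics/topF.png

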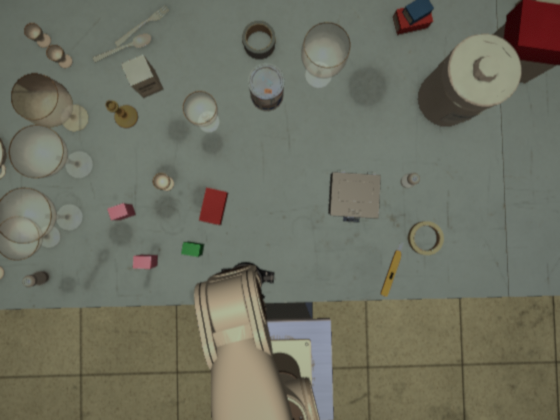

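The top view shows the lid shut at (355,195), flat to within 1 mm, with its edge at 52 mm. Green (192,249), pinks, red, egg cup, tape, and mill are where they started. The arm is clear of everything, so I'm handing in.

```bash
python3 -c "
from workcell import ticket; print(ticket.job_done())"
```

```text
the job is handed in; nothing more can be done
None
```

The blue box is packed flat in the case, the lid is shut, and the job was handed in at about 19 s.

- **Laying it down:** I carried the box upright to clear bench, because the egg cup and a pink box left no room where it stood. I let go of it there and tipped it onto a broad side with the trailing finger.
- **Packing and closing:** I gripped it again across its 51 mm and set it flat in the case. I then pulled the lid over from behind and pressed its free edge down.
- **Last checks:** With the fingers pushing up to 26 N, the lid edge stopped moving. After I let go, its outer face measured flat at about 52 mm at the edge (shut is 53 mm) in both cameras. By eye, the other objects are where they started in the top view, and the arm was touching nothing.
- **What I could not confirm:** The lid is well below the angle where the catch snaps, but I have no reading of the catch itself. I also never saw the 12–18 N snap-over peak, because forces are only given at the end of each call. The slope fitted from the scene camera was less flat (0.019, against 0.002 from the top camera), probably because the arm hid part of the lid.

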